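# Tighten a hatch eye bolt with a turning bar

### The arm

A 7-joint arm with a two-finger parallel gripper is mounted at the origin on the work surface. World frame = base frame: x ahead of the robot, y to its left, z up, the work surface at z = 0. Lengths are in m, angles in rad, forces in N, time in s.
With the tool pointing down it reaches from about 0.35 to 0.9 m from the base axis. Payload 8.1 kg.
Tool frame: the origin (TCP) lies on the centre line of the jaws, within the pads' length; the fingertips stand 19 mm ahead of it and the grasp point (between the pads) is the TCP; z points along the fingers, y is the direction in which the jaws open and shut (so a half turn about z gives the same grasp; the last joint's range is limited). The gripper opens to 92 mm and grips with 3 to 60 N. Pads are 19 mm wide; open, the fingers measure 130 mm over their backs; the gripper's body (75 mm by 190 mm) begins 47 mm behind the grasp point.
Start: joints at [1.159, 0.434, 0.025, 1.573, -0.012, 1.134, -0.075], TCP at [0.19, -0.595, 0.246] pointing down, gripper open.
Joint ranges: [-2.62, 2.62], [-0.44, 2.09], [-1.27, 1.32], [0.08, 2.57], [-1.32, 4.46], [0.12, 2], [-2.74, 2.74]. Speed limits (rad/s): [2.22, 2.22, 3.01, 3.01, 3.14, 3.14, 3.14].

### API

Orientations are given as a rotation vector (axis times angle).
In Python, from cell import monitor, imaging, workorder, outline_of gives the robot as it stands.
- The arm moves only by the tool move_arm, never from a script. Its argument "series" is a list of rows, each a list of 6 numbers: the shift along the world's x, y, z in cm, then the turn, a rotation vector about the world's x, y, z in degrees. A call has 1 to 8 rows; each row shifts and turns the commanded pose from where the row before left it; what a row does not reach is not made up. A row lasts 1/10 s, in which the tool goes at most 50 mm and 8.59 degrees, less where a joint would pass 70% of its speed; a pose out of reach is approached as far as the arm can. A call with a gripper value outside its range is refused whole. "grip" is the opening, from 0 (shut) to 1 (fully open), set as the call begins (left out, the last holds). The fingers move at their own pace and stop on an object; "force" is the grip in N (left out, the last holds). Time passes only in rows, so rows that do not move let the fingers close. It gives the time, the measured TCP pose, the force and the opening at its end, in the units of the state.
- monitor.observe(): the state, without advancing time (a new reading comes with each control period).
- imaging.get_image(name): name is "scene" or "top" or "wrist"; returns a dict with "color" (420x560x3 uint8, red, green, blue), "fx", "fy", "cx", "cy" (pixels), "rvec" (rotation vector, rad) and "tvec" (3), from world to camera coordinates, as OpenCV has them; the wrist camera has in their place "mount" (4x4, takes a point from camera to tool coordinates, whose origin is the TCP and whose axes are the flange's). Camera axes: x right, y down, z forward; pixel columns grow to the right and rows downward; lengths in m; the calibration is good to about 2 mm. A picture is of the moment at which its call begins: read the wrist's pose just before it. There is no depth.
- workorder.sign_off(): hands the job in, once; it reports no verdict.
Trained networks look in the newest picture that a camera, given by its name, has taken for a name from the list of things; names that differ only in an ending like _2 or _b are one class to them, and where a whole thing is asked for, a point or a joint stands for the part that bears it (a point fixed in the world has none). Each returns a list of dicts, best first, with "p" (0 to 1); they miss things now and then, are a little off and sometimes report something else, mostly with a low value. They report only what shows in the picture. A call takes as long as a camera call. They do not tell look-alikes from the thing itself.
- outline_of(camera, thing): "mask" (420x560 bool, what is visible of it) and "rect" ([left, top, width, height] in pixels, round what is visible of it).
The state is a dict: "clock": time; "joints": joint angles; "dq": joint speeds; "joint_efforts": joint torques, N m; "position": TCP position; "ee_rot": TCP orientation; "force": force on the tool from outside, world axes, zero at the start; "ft_torque": the same for the moment, N m; "width": opening from 0.0 (shut) to 1.0 (fully open).
Only numpy, scipy, OpenCV 4.12 (cv2) and the standard library are available. Lean on these libraries where they do the work, as an engineer would, in place of code of your own. Each camera call takes 0.05 s, during which the arm holds its last target. There are 200 camera calls.

### The job

One of the two eye bolts on the clamped hatch board, the one farther from the clamp, still needs tightening. Take the steel bar from its wooden rest, slide it through that eye's loop and use it to turn the eye clockwise, seen from above, until it stops with its loop in line with the board and the other eye; then draw the bar out and lay it back roughly centred in both notches of its rest. Turn the eye with the bar only, without touching it with the gripper, and leave the offcut on the board and the roll of tape where they are.

Things in the scene. Friction and masses are not known exactly. Their poses are not given: they have to be found in the camera images.
- board: Brown wooden hatch board, 160 x 250 mm, its top 52 mm above the bench; fixed, with a dark hold-down clamp (100 mm high) at its +y end. Origin: centre of its underside at bench height; y along its length, z up. Two identical steel eye bolts stand on it: the one to tighten at local (0, -60 mm), farther from the clamp, the tight one at (0, +60 mm).
- eye (a joint): Angle (rad) of the eye bolt to tighten; grows as it turns clockwise seen from above. 0 is fully tight: a hard stop, the flat of the loop in line with the board's length. Starts between -1.0 and -0.6. Turns stiffly (0.2 N m), stays where left, its height does not change. The bar swings about 0.4 rad either way in the loop before it bears on both sides and turns the eye.
- loop (a point): Centre of the hole in the loop of the eye to tighten, on its vertical turning axis, 86 mm above the bench. Turns with the eye: x is the axis of the hole (level, open from both sides), z up. Hole 20 mm wide, 32 mm high, corners cut off; the loop is 16 mm deep along x, its stock 8 mm thick, 36 mm wide outside, its top 110 mm above the bench.
- tight_loop (a point): Centre of the hole of the other eye bolt, which is tight already and fixed; same size and height. Axes as the board's.
- bar: Round steel turning bar, 12 mm in diameter, 0.21 kg. Origin on its centre line near its middle; x along it to the tapered tip, which ends at +125 mm (the last 20 mm taper to 6 mm). At the other end, centred at -113 mm, is a 24 mm ball that does not pass through the loop. It starts in the rest, within 10 mm of its middle, tip in the rest's +x direction.
- rest: Fixed pale wooden rest: base 170 x 70 x 12 mm and two 18 mm thick chocks, 60 mm either side of its middle along x, each with a 90 degree V notch on top, 25 mm wide, lips about 56 mm above the bench; 102 mm free between them for the fingers. Origin: centre of its underside; x along the bar.
- rest_line (a point): Point midway between the two notches at the height of the centre line of the lying bar, 46 mm above the bench (34 mm above the rest's base); axes as the rest's.
- tray: Fixed dark steel tray of fittings, 170 x 110 x 30 mm, on the opposite side of the board from the rest. Origin under its centre.
- offcut: Loose wooden offcut, 45 x 30 x 12 mm, lying on the board. Origin: centre of its underside.
- tape: Loose roll of paper tape, 100 mm across, 25 mm high, lying flat on the left of the bench.
Not all that is in view belongs to the job. Leave any green, turquoise or yellow look-alike of the rest alone.

How it is judged:
By the outcome, as a careful person would: the job done as asked, in the order asked, and still so for the second after the job is handed in, with the robot touching nothing.
It also fails if it takes over 72 s, if anything falls off the work surface, if the arm or the gripper's body presses on something with over 40 N, if the wrist force passes 120 N, or if a joint passes its speed limit or range.

## Working session

There is one attempt and no reset: what is moved stays moved. The work goes in short steps, Python scripts to look and compute and a tool call to move; the robot and the scene stay as the last step left them, time stands still between calls to the robot, and variables do not carry over. Pictures are saved under pics/ and viewed, about 8 in all and at most 12, crops included, and the job is handed in when it is done.

Besides the shell and the picture viewer there is one more tool, called after "Emit:" in YAML: its name, and indented under it one key for each argument. move_arm: Moves the arm, as the interface text tells. Its arguments: {"type":"object","properties":{"series":{"type":"array"},"grip":{"type":"number"},"force":{"type":"number"}},"required":["series"]}

```bash
ls; mkdir -p pics
cat > h.py <<'E'
import numpy as np, cv2
from cell import monitor, imaging, workorder, outline_of
from scipy.spatial.transform import Rotation as R
def cam(name):
    s=monitor.observe(); d=imaging.get_image(name)
    K=np.array([[d['fx'],0,d['cx']],[0,d['fy'],d['cy']],[0,0,1]])
    if 'mount' in d:
        T=np.eye(4);T[:3,:3]=R.from_rotvec(s['ee_rot']).as_matrix();T[:3,3]=s['position']
        M=np.linalg.inv(T@np.array(d['mount']))
    else:
        M=np.eye(4);M[:3,:3]=cv2.Rodrigues(np.array(d['rvec'],float))[0];M[:3,3]=d['tvec']
    return d['color'],K,M
def back(K,M,uv,z):
    uv=np.atleast_2d(uv).astype(float)
    r=np.c_[uv,np.ones(len(uv))]@np.linalg.inv(K).T@M[:3,:3]
    c=-M[:3,:3].T@M[:3,3]
    return c+r*((z-c[2])/r[:,2])[:,None]
def proj(K,M,P):
    p=np.atleast_2d(P)@M[:3,:3].T+M[:3,3]; p=p@K.T; return p[:,:2]/p[:,2:]
def save(n,im): cv2.imwrite('pics/'+n,im[...,::-1])
E
python3 - <<'E'
from h import *
ims=[]
for n in ['scene','top']:
    im,K,M=cam(n); ims.append(im); save(n+'.png',im)
    print(n,K[0,0],-M[:3,:3].T@M[:3,3])
    for t in ['board','eye','tight_loop','bar','rest','tray','offcut','tape']:
        for o in outline_of(n,t)[:3]:
            m=o['mask'].astype(np.uint8); c=np.argwhere(m)[:,::-1].mean(0)
            print(t,round(o['p'],2),o['rect'],c.round(1), back(K,M,c,0.05).round(3))
E
```

```text
pics
scene 426.2204461784774 [ 1.04222154 -0.81829155  1.30890884]
board 0.85 [282.4, 165.4, 71.3, 69.1] [316.2 196.5] [[0.582 0.038 0.05 ]]
eye 0.57 [302.5, 196.4, 7.8, 13.6] [306.6 202.1] [[ 0.568 -0.005  0.05 ]]
eye 0.41 [280.2, 164.0, 74.0, 69.7] [316.1 196.3] [[0.581 0.038 0.05 ]]
tight_loop 0.64 [278.1, 162.5, 71.0, 69.0] [316.1 196.6] [[0.582 0.037 0.05 ]]
bar 0.53 [213.9, 241.5, 56.4, 28.2] [241.6 254.4] [[ 0.514 -0.317  0.05 ]]
rest 0.87 [327.0, 223.4, 49.4, 37.7] [351.9 241.7] [[ 0.789 -0.053  0.05 ]]
rest 0.78 [216.5, 243.2, 55.8, 34.6] [244.2 261.8] [[ 0.539 -0.334  0.05 ]]
rest 0.65 [112.3, 314.7, 55.5, 48.6] [138.4 337.6] [[ 0.445 -0.721  0.05 ]]
tray 0.59 [315.4, 128.4, 51.3, 37.7] [341.8 146. ] [[0.524 0.315 0.05 ]]
offcut 0.63 [320.9, 189.8, 9.8, 9.7] [325.1 194.9] [[0.605 0.063 0.05 ]]
tape 0.82 [349.2, 121.3, 24.0, 21.2] [361.1 131.4] [[0.545 0.435 0.05 ]]
top 392.0175374027987 [ 0.40740044 -0.11099414  1.26113771]
board 0.72 [168.8, 169.7, 98.5, 50.6] [224.3 193.1] [[0.57  0.051 0.05 ]]
tight_loop 0.89 [167.4, 169.8, 103.9, 53.3] [224.9 193.5] [[0.569 0.049 0.05 ]]
bar 0.62 [337.0, 177.4, 11.9, 77.2] [342.7 220.4] [[ 0.492 -0.318  0.05 ]]
rest 0.82 [240.3, 106.8, 25.8, 52.6] [252.5 133.2] [[ 0.762 -0.031  0.05 ]]
rest 0.64 [454.9, 219.5, 23.7, 51.6] [464.3 246.2] [[ 0.418 -0.698  0.05 ]]
rest 0.57 [327.1, 188.1, 28.1, 55.1] [339.6 214.4] [[ 0.511 -0.308  0.05 ]]
tray 0.69 [111.1, 187.3, 40.4, 57.2] [131.6 213.2] [[0.503 0.333 0.05 ]]
offcut 0.59 [218.0, 170.7, 11.0, 20.1] [222.6 181.8] [[0.606 0.058 0.05 ]]
offcut 0.39 [167.9, 165.6, 105.8, 56.6] [224.6 193. ] [[0.571 0.05  0.05 ]]
tape 0.85 [78.8, 189.0, 31.3, 34.0] [ 92.4 206.8] [[0.52  0.453 0.05 ]]
```

Run:
```python
import cv2,numpy as np
a=cv2.imread('pics/scene.png')[110:300,190:400]; b=cv2.imread('pics/top.png')[100:270,110:370]
a=cv2.resize(a,(400,362),interpolation=2);b=cv2.resize(b,(800,523)[0:2],interpolation=2)
cv2.imwrite('pics/b.png',b)
```

```text
(no output)
```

View pics/b.png

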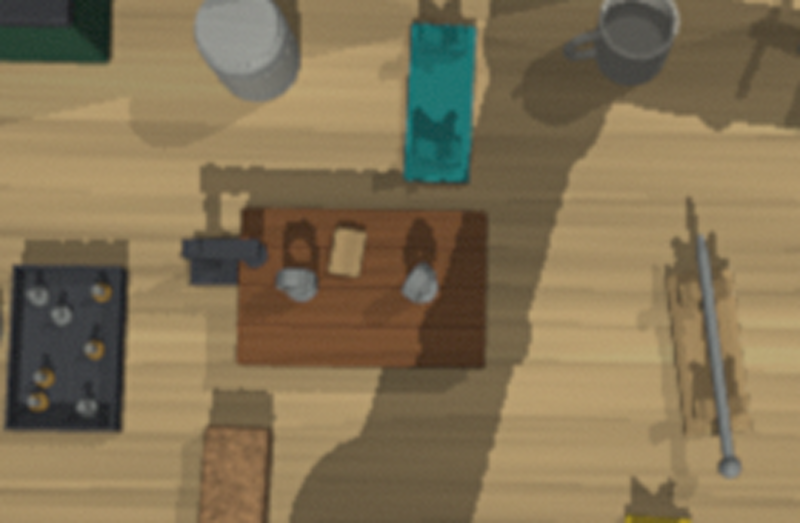

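The top view (crop scale 3.08) shows the board with its clamp on the left (+y). The eye to tighten is at crop (421,285), the tight one at (297,283). The bar lies in the pale rest with its ball at (729,466) and its tip at about (697,225).

Run:
```python
from h import *
s=monitor.observe(); d=imaging.get_image('wrist')
print(s['clock'],s['position'],s['ee_rot'],R.from_rotvec(s['ee_rot']).as_matrix().round(3),s['width'],s['force']); print(np.array(d['mount']).round(3),d['fx'])
im,K,M=cam('top')
f=lambda u,v:(110+u/3.077,100+v/3.077)
for n,p,z in [('eye',(421,285),.1),('tight',(297,283),.1),('ball',(729,466),.046),('tip',(697,225),.046)]: print(n,back(K,M,f(*p),z).round(4))
```

```text
0.9 [ 0.18991286 -0.59546306  0.24575358] [3.10420149e+00 4.82902037e-01 2.77059928e-05] [[ 0.953  0.304  0.   ]
 [ 0.304 -0.953 -0.   ]
 [ 0.     0.    -1.   ]] 1.00082387064022 [ 0.16954526 -0.23529091 -0.77098018]
[[ 0.001 -0.957 -0.29   0.078]
 [ 1.     0.001 -0.     0.001]
 [ 0.001 -0.29   0.957 -0.139]
 [ 0.     0.     0.     1.   ]] 289.6972072021059
eye [[ 0.5663 -0.0221  0.1   ]]
tight [[0.5659 0.0974 0.1   ]]
ball [[ 0.396  -0.3319  0.046 ]]
tip [[ 0.6411 -0.2983  0.046 ]]
```

Emit:
move_arm:
  series:
    - [3.5,3.3,0,0,0,-1.2]
    - [3.5,3.3,0,0,0,-1.2]
    - [3.5,3.3,0,0,0,-1.2]
    - [3.5,3.3,0,0,0,-1.2]
    - [3.5,3.3,0,0,0,-1.2]
    - [3.5,3.3,0,0,0,-1.2]
    - [3.5,3.3,0,0,0,-1.2]
    - [3.5,3.3,0,0,0,-1.2]
  grip: 1

```text
clock: 1.8
position: [0.4711, -0.33, 0.246]
ee_rot: [3.133, 0.22, 0.001]
force: [0.5, -0.4, -1.3]
width: 0.999
```

Emit:
move_arm:
  series:
    - [2.0,1.0,0,0,0,-0.3]
    - [0,0,0,0,0,0]
    - [0,0,0,0,0,0]
    - [0,0,0,0,0,0]

```text
clock: 2.2
position: [0.4887, -0.3227, 0.2457]
ee_rot: [3.134, 0.21, -0.001]
force: [-0.5, -1.0, -0.0]
width: 1.004
```

Run:
```python
from h import *
s=monitor.observe();print(s['clock'],s['position'],R.from_rotvec(s['ee_rot']).as_matrix()[:2,0],np.abs(s['dq']).max())
im,K,M=cam('wrist'); save('w1.png',im); np.savez('w1.npz',K=K,M=M)
for t in ['bar','rest']:
    for o in outline_of('wrist',t)[:2]:
        m=o['mask'].astype(np.uint8); (c,wh,a)=cv2.minAreaRect(cv2.findNonZero(m)); print(t,o['p'],o['rect'],c,wh,a)
```

```text
2.2 [ 0.48866957 -0.32274757  0.2456695 ] [0.99104277 0.13354192] 0.010043353682216634
bar 0.78 [262.7, 54.2, 27.3, 215.3] (276.0, 159.0) (214.0, 18.0) 90.0
rest 0.97 [248.3, 87.9, 56.7, 131.2] (276.5, 154.49996948242188) (56.99999237060547, 132.99996948242188) -0.0
rest 0.97 [525.9, 205.0, 34.1, 60.5] (540.5, 232.5) (57.0, 37.0) 90.0
```

View pics/w1.png

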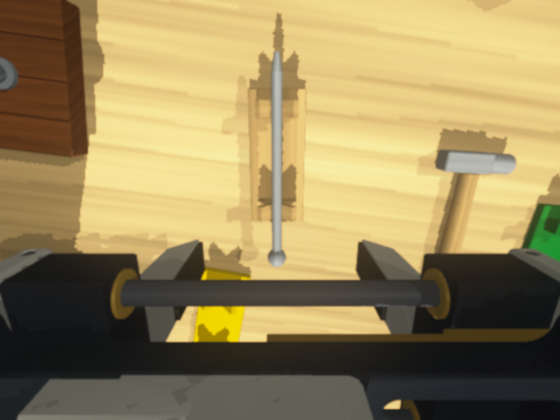

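The wrist view shows the bar aligned with the tool: ball at (277,257), tip at (277,53). The rest base spans rows 82 to 221 and columns 249 to 305.

Run:
```python
from h import *
d=np.load('w1.npz');K,M=d['K'],d['M']
for n,p,z in [('ball',(277,257),.046),('tip',(277,53),.046),('rTL',(249,90),.012),('rTR',(306,90),.012),('rBL',(252,221),.012),('rBR',(303,221),.012)]: print(n,back(K,M,p,z).round(4))
b=back(K,M,(277,257),.046)[0];t=back(K,M,(277,53),.046)[0]
print(np.linalg.norm(t-b), np.arctan2(*(t-b)[1::-1]))
```

```text
ball [[ 0.3976 -0.3322  0.046 ]]
tip [[ 0.632  -0.3011  0.046 ]]
rTL [[ 0.5946 -0.2719  0.012 ]]
rTR [[ 0.6038 -0.3395  0.012 ]]
rBL [[ 0.4297 -0.2932  0.012 ]]
rBR [[ 0.439  -0.3621  0.012 ]]
0.236524202785185 0.13160201585627854
```

Emit:
move_arm:
  series:
    - [0.53,0.35,-4,0,0,0]
    - [0,0,-4,0,0,0]
    - [0,0,-4,0,0,0]
    - [0,0,-4,0,0,0]
    - [0,0,-2,0,0,0]
    - [0,0,-2,0,0,0]
    - [0,0,0,0,0,0]
    - [0,0,0,0,0,0]

```text
clock: 3.15
position: [0.4949, -0.3185, 0.0461]
ee_rot: [-3.134, -0.212, 0.001]
force: [0.0, -0.4, 0.7]
width: 1.0
```

Emit:
move_arm:
  series:
    - [0,0,0,0,0,0]
    - [0,0,0,0,0,0]
    - [0,0,0,0,0,0]
    - [0,0,0,0,0,0]
    - [0,0,0,0,0,0]
    - [0,0,0,0,0,0]
    - [0,0,0,0,0,0]
    - [0,0,0,0,0,0]
  grip: 0
  force: 50

```text
clock: 3.95
position: [0.4952, -0.3179, 0.0457]
ee_rot: [-3.134, -0.213, 0.0]
force: [-0.3, 0.2, 0.1]
width: 0.352
```

Emit:
move_arm:
  series:
    - [0,0,0,0,0,0]
    - [0,0,0,0,0,0]
    - [0,0,0,0,0,0]
    - [0,0,0,0,0,0]
    - [0,0,0,0,0,0]
    - [0,0,0,0,0,0]

```text
clock: 4.55
position: [0.4952, -0.3178, 0.0457]
ee_rot: [-3.134, -0.213, 0.0]
force: [-0.4, 1.5, 0.0]
width: 0.119
```

Emit:
move_arm:
  series:
    - [0,0,2,0,0,0]
    - [0,0,2,0,0,0]
    - [0,0,4,0,0,0]
    - [0,0,4,0,0,0]
    - [0,0,4,0,0,0]
    - [0,0,4,0,0,0]
    - [0,0,0,0,0,0]
    - [0,0,0,0,0,0]

```text
clock: 5.35
position: [0.4953, -0.3182, 0.2461]
ee_rot: [3.133, 0.213, 0.002]
force: [-1.0, 0.0, -3.1]
width: 0.112
```

Emit:
move_arm:
  series:
    - [-0.54,2.25,-0.5,0,0,4.8]
    - [-0.54,2.25,-0.5,0,0,4.8]
    - [-0.54,2.25,-0.5,0,0,4.8]
    - [-0.54,2.25,-0.5,0,0,4.8]
    - [-0.54,2.25,-0.5,0,0,4.8]
    - [-0.54,2.25,-0.5,0,0,4.8]
    - [-0.54,2.25,-0.5,0,0,4.8]
    - [-0.54,2.25,-0.5,0,0,4.8]

```text
clock: 6.15
position: [0.4504, -0.1369, 0.2037]
ee_rot: [-2.886, -1.237, 0.004]
force: [0.7, 0.5, -2.0]
width: 0.115
```

Emit:
move_arm:
  series:
    - [0,0,0,0,0,0]
    - [0,0,0,0,0,0]
    - [0,0,0,0,0,0]
    - [0,0,0,0,0,0]

```text
clock: 6.55
position: [0.452, -0.1388, 0.2054]
ee_rot: [-2.891, -1.229, 0.001]
force: [0.4, -0.3, -1.6]
width: 0.115
```

Run:
```python
from h import *
s=monitor.observe();X=R.from_rotvec(s['ee_rot']).as_matrix()[:,0];print(s['clock'],s['position'],X,np.arctan2(X[1],X[0]),np.abs(s['dq']).max())
im,K,M=cam('wrist'); save('w2.png',im); np.savez('w2.npz',K=K,M=M)
for t in ['bar','eye','board']:
    for o in outline_of('wrist',t)[:2]: print(t,o['p'],o['rect'])
```

```text
6.55 [ 0.45200596 -0.13883546  0.20540521] [ 6.93699676e-01  7.20264278e-01 -3.60287670e-04] 0.8041832794582113 0.004080274387598506
bar 0.74 [263.4, 1.1, 35.0, 335.4]
eye 0.69 [262.9, 0.0, 45.1, 17.9]
board 0.96 [149.0, 2.0, 247.3, 119.8]
```

View pics/w2.png

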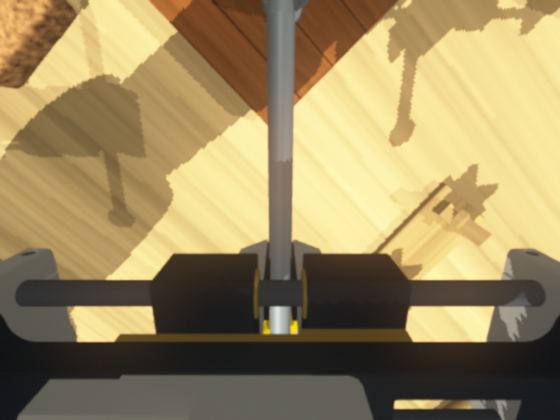

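The bar hides the eye at the top of the frame, around (285,8), so I'll shift sideways to see it.

Emit:
move_arm:
  series:
    - [3,0,0,0,0,0]
    - [3,0,0,0,0,0]
    - [2.8,0,0,0,0,0]
    - [0,0,0,0,0,0]
    - [0,0,0,0,0,0]
    - [0,0,0,0,0,0]

```text
clock: 7.35
position: [0.539, -0.1381, 0.2055]
ee_rot: [-2.89, -1.232, 0.002]
force: [-0.4, -0.2, -1.3]
width: 0.111
```

Run:
```python
from h import *
s=monitor.observe();X=R.from_rotvec(s['ee_rot']).as_matrix()[:,0];print(s['clock'],s['position'],X,np.arctan2(X[1],X[0]),np.abs(s['dq']).max())
im,K,M=cam('wrist'); save('w3.png',im); np.savez('w3.npz',K=K,M=M)
for t in ['bar','eye','board','tight_loop']:
    for o in outline_of('wrist',t)[:2]: print(t,o['p'],o['rect'])
cv2.imwrite('pics/w3c.png',cv2.resize(im[0:240,60:380,::-1],None,fx=2.5,fy=2.5,interpolation=2))
```

```text
7.35 [ 0.53899272 -0.13813459  0.20550834] [ 0.69255908  0.72136063 -0.00087381] 0.8057653485994237 0.009749138785476705
bar 0.96 [264.6, 1.6, 32.0, 333.5]
eye 0.95 [182.9, 60.6, 51.7, 36.9]
board 0.91 [10.0, 0.8, 310.1, 185.3]
tight_loop 0.91 [13.9, 0.1, 311.2, 190.8]
```

View pics/w3c.png

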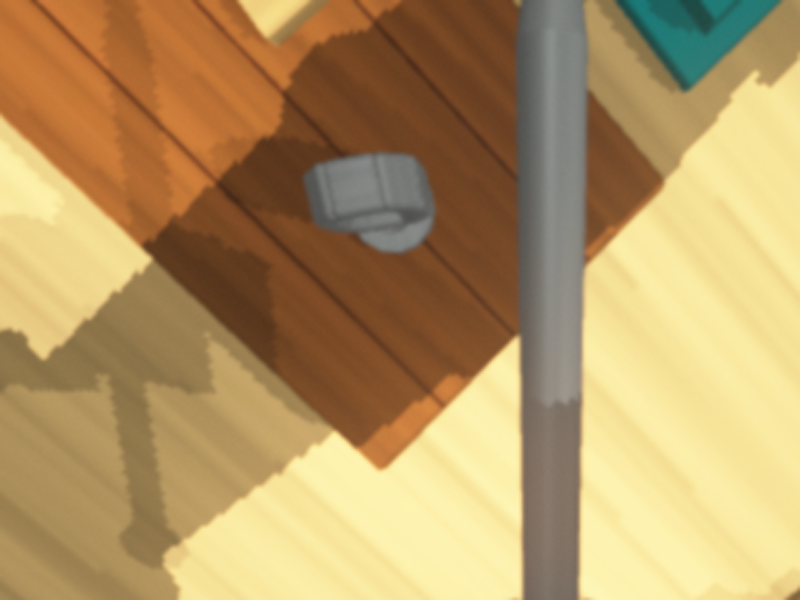

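Crop (scale 2.5, offset 60,0): the eye's loop top is at about (370,190) and the base collar at (397,225). The loop's flat runs roughly across the image, with its left end nearer. The board's near corner is at (382,468) and its right corner at (663,185).

```bash
cat > fit.py <<'E'
from h import *
from scipy.optimize import differential_evolution
d=np.load('w3.npz');K,M=d['K'],d['M']; im=cv2.imread('pics/w3.png')
f=lambda u,v:(60+u/2.5-.3,v/2.5-.3)
A,B,C=[back(K,M,f(*p),.052)[0] for p in [(382,456),(663,183),(150,248)]]
print('corner',A,B,C,'yaws',np.arctan2((B-A)[1],(B-A)[0]),np.arctan2((C-A)[1],(C-A)[0])-np.pi/2)
m=np.zeros(im.shape[:2],np.uint8)
hsv=cv2.cvtColor(im,cv2.COLOR_BGR2HSV); g=(hsv[...,1]<70).astype(np.uint8); g[:, :175]=0;g[:,245:]=0;g[:50]=0;g[110:]=0
print('mask',g.sum(),cv2.boundingRect(g))
S=4; G=cv2.resize(g[40:120,170:250],None,fx=S,fy=S,interpolation=0)
def sil(q):
    x,y,th,c,r=q; o=np.zeros(G.shape,np.uint8)
    w,z0,z1=.018,.062,.110
    prof=[(-w,z0+c),(-w,z1-c),(-w+c,z1),(w-c,z1),(w,z1-c),(w,z0+c),(w-c,z0),(-w+c,z0)]
    P=[(dx,yy,z) for dx in(-.008,.008) for yy,z in prof]
    P=np.array([(x+a*np.cos(th)-b*np.sin(th),y+a*np.sin(th)+b*np.cos(th),z) for a,b,z in P])
    t=np.linspace(0,6.28,24); D=np.array([(x+r*np.cos(k),y+r*np.sin(k),z) for z in(.052,.062) for k in t])
    for Q in(P,D):
        uv=((proj(K,M,Q)-[170,40]+.5)*S).astype(np.int32); cv2.fillConvexPoly(o,cv2.convexHull(uv),1)
    return o
def cost(q):
    o=sil(q); return 1-(o&G).sum()/(o|G).sum()
for k in (1,2):
    r=differential_evolution(cost,[(.54,.59),(-.05,.01),(.4,1.2),(.004,.013),(.006,.018)],seed=k,popsize=12,maxiter=80,tol=1e-6)
    print(r.x.round(4),r.fun)
o=sil(r.x); v=cv2.resize(im[40:120,170:250],None,fx=S*2,fy=S*2,interpolation=0)
o=cv2.resize(o,None,fx=2,fy=2,interpolation=0);cs,_=cv2.findContours(o,0,1);cv2.drawContours(v,cs,-1,(0,255,0),1);cv2.imwrite('pics/fit.png',v)
E
python3 fit.py
```

```text
corner [ 0.50039266 -0.07885266  0.052     ] [ 0.65160021 -0.08138291  0.052     ] [0.49637458 0.03622888 0.052     ] yaws -0.016732107239792172 0.03490088064966068
mask 1584 (182, 61, 52, 40)
[ 0.5732 -0.0185  0.9118  0.013   0.0151] 0.04738126095906081
[ 0.5732 -0.0184  0.9301  0.013   0.0151] 0.0470744680851064
```

```bash
sed -i 's/(.004,.013),(.006,.018)/(.004,.0175),(.006,.02)/' fit.py; python3 fit.py
```

```text
corner [ 0.50039266 -0.07885266  0.052     ] [ 0.65160021 -0.08138291  0.052     ] [0.49637458 0.03622888 0.052     ] yaws -0.016732107239792172 0.03490088064966068
mask 1584 (182, 61, 52, 40)
[ 0.5731 -0.0179  0.9607  0.0159  0.0155] 0.039528886493976345
[ 0.5731 -0.0178  0.9502  0.0161  0.0156] 0.03945243405367993
```

View pics/fit.png

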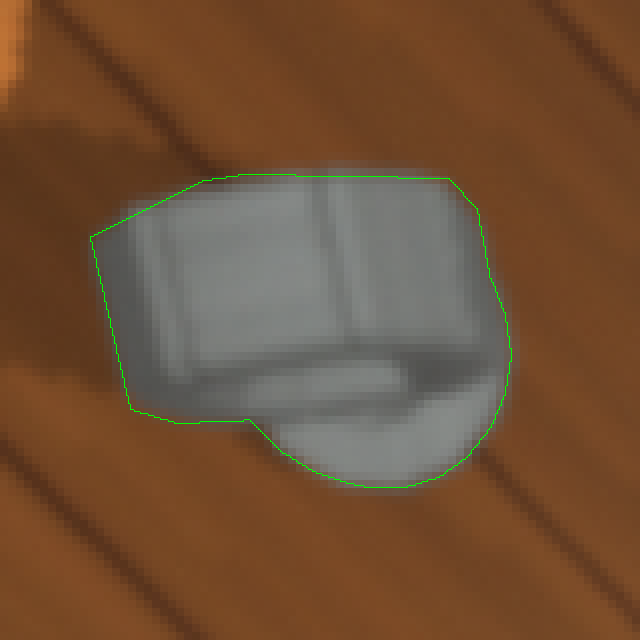

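The green silhouette follows the loop and collar, a little wide at the left bevel. The loop's top face corners, in this 8x view, are at about (168,203), (322,181), (350,345) and (192,368).

Run:
```python
from h import *
d=np.load('w3.npz');K,M=d['K'],d['M']
P=np.array([(168,203),(322,181),(350,345),(192,368)])/8+[170,40]-.5
W=back(K,M,P,.110); print(W.round(4),W.mean(0))
for a,b in((0,1),(3,2),(3,0),(2,1)):
    v=W[b]-W[a];print(np.linalg.norm(v),np.arctan2(v[1],v[0]))
# bar check: centre line pixels in w3 at row 40 and row 150 -> at z .205
for p in [(60+552/2.5,60/2.5),(60+552/2.5,560/2.5)]: print(back(K,M,p,.2055)[0])
```

```text
[[ 0.5723 -0.0091  0.11  ]
 [ 0.5839 -0.0176  0.11  ]
 [ 0.5754 -0.0288  0.11  ]
 [ 0.5632 -0.0199  0.11  ]] [ 0.57370198 -0.01884339  0.11      ]
0.01441794227092182 -0.6369327074519875
0.015083716856289122 -0.6320025593582719
0.01410489925299942 0.8765221245511247
0.01400807965071184 0.9236720686285573
[ 0.620151   -0.05492442  0.2055    ]
[ 0.55831761 -0.11951952  0.2055    ]
```

Emit:
move_arm:
  series:
    - [-2.2,-0.4,0,0,0,3.3]
    - [-2.2,-0.4,0,0,0,3.2]
    - [-2.15,-0.37,0,0,0,0]
    - [0,0,-4,0,0,0]
    - [0,0,-4,0,0,0]
    - [0,0,-3,0,0,0]
    - [0,0,-0.95,0,0,0]
    - [0,0,0,0,0,0]

```text
clock: 8.4
position: [0.4738, -0.1495, 0.0856]
ee_rot: [-2.814, -1.394, 0.003]
force: [-0.1, 1.1, -2.2]
width: 0.117
```

Emit:
move_arm:
  series:
    - [0,0,0,0,0,0]
    - [0,0,0,0,0,0]
    - [0,0,0,0,0,0]

```text
clock: 8.7
position: [0.4754, -0.1499, 0.0875]
ee_rot: [2.814, 1.393, 0.003]
force: [-0.1, 0.3, -1.6]
width: 0.114
```

Run:
```python
from h import *
s=monitor.observe();X=R.from_rotvec(s['ee_rot']).as_matrix()[:,0];p=np.array(s['position']);y=np.arctan2(X[1],X[0]);print(s['clock'],p,X,y)
e=np.array([.5735,-.0185,.086])-p;c,n=np.cos(y),np.sin(y);print('ahead',e[0]*c+e[1]*n,'left',-e[0]*n+e[1]*c)
im,K,M=cam('wrist'); im2,K2,M2=cam('scene'); 
o=proj(K2,M2,[.5735,-.0185,.086])[0].round().astype(int);print(o)
a=cv2.resize(im[0:220,180:380],(400,440),interpolation=2); b=cv2.resize(im2[o[1]-30:o[1]+36,o[0]-30:o[0]+30],(400,440),interpolation=2); save('w4.png',np.hstack([a,b]))
```

```text
8.7 [ 0.47539701 -0.1498803   0.08752246] [0.60617993 0.79532713 0.00080607] 0.9195474731609151
ahead 0.16395843462469203 left 0.0016161356191126963
[306 199]
```

View pics/w4.png

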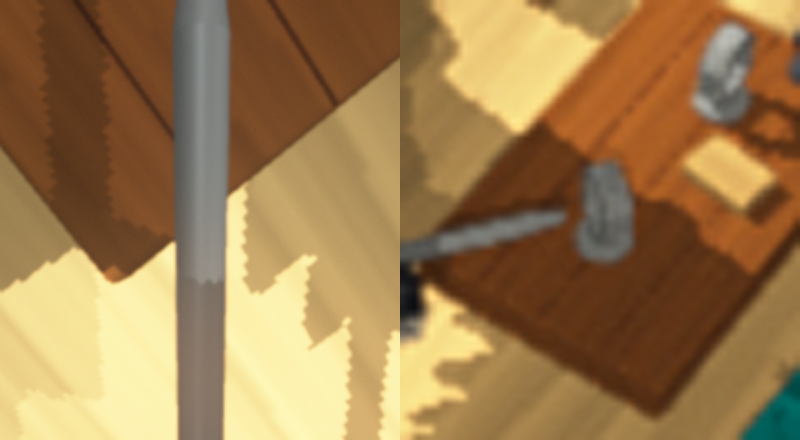

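The right half shows the tip at (565,217) pointing at the loop centre near (608,200). It is aligned, so I'll insert.

Emit:
move_arm:
  series:
    - [-0.13,0.1,-0.1,0,0,0]
    - [0.61,0.79,0,0,0,0]
    - [0.61,0.79,0,0,0,0]
    - [0.61,0.79,0,0,0,0]
    - [0.3,0.4,0,0,0,0]
    - [0,0,0,0,0,0]

```text
clock: 9.4
position: [0.4953, -0.1197, 0.0852]
ee_rot: [-2.814, -1.397, -0.001]
force: [-0.1, -0.2, -2.4]
width: 0.113
```

Emit:
move_arm:
  series:
    - [0.61,0.79,0,0,0,0]
    - [0.61,0.79,0,0,0,0]
    - [0.61,0.79,0,0,0,0]
    - [0.3,0.4,0,0,0,0]
    - [0,0,0,0,0,0]
    - [0,0,0,0,0,0]

```text
clock: 10.0
position: [0.5157, -0.0933, 0.0851]
ee_rot: [2.815, 1.394, -0.001]
force: [0.1, 0.8, -2.5]
width: 0.115
```

```bash
cat > st.py <<'E'
from h import *
s=monitor.observe();X=R.from_rotvec(s['ee_rot']).as_matrix()[:,0];p=np.array(s['position']);y=np.arctan2(X[1],X[0]);print(s['clock'],p.round(4),X.round(3),y,'F',np.round(s['force'],1),np.round(s['ft_torque'],2))
e=np.array([.5735,-.0185,.086])-p;c,n=np.cos(y),np.sin(y);print('ahead',e[0]*c+e[1]*n,'left',-e[0]*n+e[1]*c, s['joints'])
E
cat > l.py <<'E'
from st import *
import sys
im2,K2,M2=cam('scene'); im3,K3,M3=cam('top')
o=proj(K2,M2,[.5735,-.0185,.086])[0].round().astype(int)
q=proj(K3,M3,[.5735,-.0185,.086])[0].round().astype(int)
save(sys.argv[1],np.hstack([cv2.resize(a[o[1]-30:o[1]+36,o[0]-30:o[0]+30],(400,440),interpolation=2) for a,o in((im2,o),(im3,q))]))
E
python3 l.py w5.png
```

```text
10.0 [ 0.5157 -0.0933  0.0851] [ 0.606  0.795 -0.   ] 0.919748015099649 F [ 0.1  0.8 -2.5] [-0.04 -0.06  0.01]
ahead 0.0945729279925084 left -0.0006465584423690704 [ 0.281022    0.4882477  -0.27324111  1.97405435  0.1970062   0.70475805
 -0.76358932]
```

View pics/w5.png

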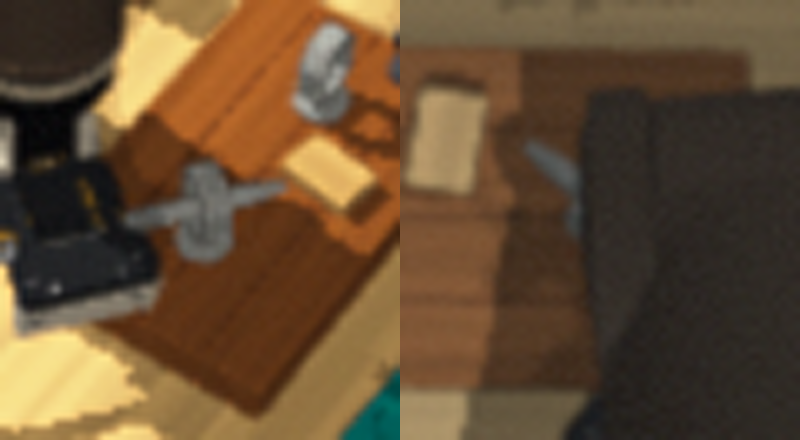

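The left half shows the bar through the loop at (205,205), with its tip out at (283,187). Next come the turning rows, about the eye axis.

```bash
cat > rows.py <<'E'
import numpy as np,sys,json
y,r,st,n=map(float,sys.argv[1:5]); st_=np.radians(st)
for k in range(int(n)):
    a=y+k*st_;b=a+st_
    print([round(100*r*(np.cos(a)-np.cos(b)),2),round(100*r*(np.sin(a)-np.sin(b)),2),0,0,0,st],end=', ')
print(b)
E
python3 rows.py .92 .0945 -4 8; python3 rows.py .3615 .0945 -4 8;python3 rows.py -.197 .0945 -2 8
```

```text
[np.float64(-0.51), np.float64(0.42), 0, 0, 0, -4.0], [np.float64(-0.48), np.float64(0.45), 0, 0, 0, -4.0], [np.float64(-0.45), np.float64(0.48), 0, 0, 0, -4.0], [np.float64(-0.41), np.float64(0.51), 0, 0, 0, -4.0], [np.float64(-0.38), np.float64(0.54), 0, 0, 0, -4.0], [np.float64(-0.34), np.float64(0.57), 0, 0, 0, -4.0], [np.float64(-0.3), np.float64(0.59), 0, 0, 0, -4.0], [np.float64(-0.25), np.float64(0.61), 0, 0, 0, -4.0], 0.3614946393618146
[np.float64(-0.21), np.float64(0.62), 0, 0, 0, -4.0], [np.float64(-0.17), np.float64(0.64), 0, 0, 0, -4.0], [np.float64(-0.12), np.float64(0.65), 0, 0, 0, -4.0], [np.float64(-0.08), np.float64(0.66), 0, 0, 0, -4.0], [np.float64(-0.03), np.float64(0.66), 0, 0, 0, -4.0], [np.float64(0.01), np.float64(0.66), 0, 0, 0, -4.0], [np.float64(0.06), np.float64(0.66), 0, 0, 0, -4.0], [np.float64(0.11), np.float64(0.65), 0, 0, 0, -4.0], -0.19700536063818547
[np.float64(0.07), np.float64(0.32), 0, 0, 0, -2.0], [np.float64(0.08), np.float64(0.32), 0, 0, 0, -2.0], [np.float64(0.09), np.float64(0.32), 0, 0, 0, -2.0], [np.float64(0.1), np.float64(0.31), 0, 0, 0, -2.0], [np.float64(0.11), np.float64(0.31), 0, 0, 0, -2.0], [np.float64(0.13), np.float64(0.31), 0, 0, 0, -2.0], [np.float64(0.14), np.float64(0.3), 0, 0, 0, -2.0], [np.float64(0.15), np.float64(0.3), 0, 0, 0, -2.0], -0.47625268031909274
```

Emit:
move_arm:
  series:
    - [-0.51,0.42,0,0,0,-4]
    - [-0.48,0.45,0,0,0,-4]
    - [-0.45,0.48,0,0,0,-4]
    - [-0.41,0.51,0,0,0,-4]
    - [-0.38,0.54,0,0,0,-4]
    - [-0.34,0.57,0,0,0,-4]
    - [-0.3,0.59,0,0,0,-4]
    - [-0.25,0.61,0,0,0,-4]
  force: 60

```text
clock: 10.9
position: [0.4841, -0.0519, 0.0853]
ee_rot: [3.091, 0.559, -0.001]
force: [0.4, -0.6, -2.1]
width: 0.111
```

```bash
python3 st.py
```

```text
10.9 [ 0.4841 -0.0519  0.0853] [ 0.937  0.35  -0.   ] 0.35769195438984963 F [ 0.4 -0.6 -2.1] [-0.04  0.03  0.18]
ahead 0.09541638684205583 left 1.0228828316791172e-06 [ 0.09879002  0.4294991  -0.13211936  2.07121036  0.09179339  0.64651493
 -1.30791442]
```

Emit:
move_arm:
  series:
    - [-0.21,0.62,0,0,0,-4]
    - [-0.17,0.64,0,0,0,-4]
    - [-0.12,0.65,0,0,0,-4]
    - [-0.08,0.66,0,0,0,-4]
    - [-0.03,0.66,0,0,0,-4]
    - [0.01,0.66,0,0,0,-4]
    - [0.06,0.66,0,0,0,-4]
    - [0.11,0.65,0,0,0,-4]

```text
clock: 11.7
position: [0.4794, 0.0004, 0.0851]
ee_rot: [3.125, -0.314, -0.002]
force: [-1.9, 1.4, -2.4]
width: 0.108
```

```bash
python3 st.py
```

```text
11.7 [4.794e-01 4.000e-04 8.510e-02] [ 0.98  -0.199 -0.001] -0.20029349728800194 F [-1.9  1.4 -2.4] [0.14 0.34 0.25]
ahead 0.09593236743421915 left 0.00021900108926033515 [-0.12247458  0.4154133   0.01307665  2.09722361 -0.0088287   0.63039589
 -1.87446037]
```

Next, smaller steps towards the stop.

Emit:
move_arm:
  series:
    - [0.07,0.32,0,0,0,-2]
    - [0.08,0.32,0,0,0,-2]
    - [0.09,0.32,0,0,0,-2]
    - [0.1,0.31,0,0,0,-2]
    - [0,0,0,0,0,0]

```text
clock: 12.2
position: [0.4829, 0.0133, 0.0851]
ee_rot: [3.097, -0.527, -0.002]
force: [-2.9, 0.8, -2.0]
width: 0.111
```

```bash
python3 st.py
```

```text
12.2 [0.4829 0.0133 0.0851] [ 0.944 -0.331 -0.001] -0.3370310836067207 F [-2.9  0.8 -2. ] [0.3  0.51 0.2 ]
ahead 0.09604412429718023 left -6.011256091964859e-05 [-0.17655738  0.41966911  0.04972517  2.09109239 -0.03446021  0.63308101
 -2.0111514 ]
```

Emit:
move_arm:
  series:
    - [0.05,0.16,0,0,0,-1]
    - [0.05,0.16,0,0,0,-1]
    - [0.06,0.15,0,0,0,-1]
    - [0,0,0,0,0,0]

```text
clock: 12.6
position: [0.4848, 0.018, 0.0851]
ee_rot: [3.082, -0.609, -0.002]
force: [-5.0, 1.0, -1.6]
width: 0.115
```

```bash
python3 l.py w6.png
```

```text
12.6 [0.4848 0.018  0.0851] [ 0.925 -0.38  -0.001] -0.3899437049753053 F [-5.   1.  -1.6] [0.32 1.01 0.13]
ahead 0.0959087129225384 left -8.449664925768569e-05 [-0.19666353  0.42197513  0.06403954  2.08747318 -0.0444543   0.63442623
 -2.06312813]
```

View pics/w6.png

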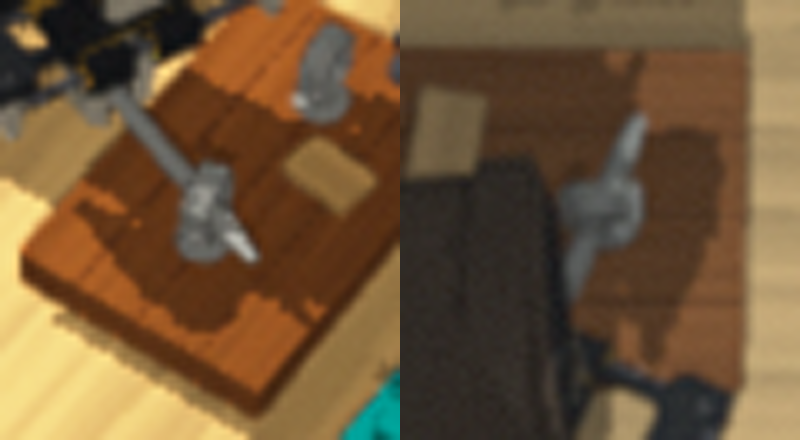

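The eye is nearly in line now, with its loop at (605,205) in the right half, and no sharp rise in torque yet. I'll continue.

Emit:
move_arm:
  series:
    - [0.06,0.15,0,0,0,-1]
    - [0.07,0.15,0,0,0,-1]
    - [0.07,0.15,0,0,0,-1]
    - [0,0,0,0,0,0]

```text
clock: 13.1
position: [0.4868, 0.0226, 0.0851]
ee_rot: [3.065, -0.688, -0.002]
force: [-4.8, 1.2, -1.4]
width: 0.115
```

```bash
python3 st.py
```

```text
13.1 [0.4868 0.0226 0.0851] [ 0.904 -0.428 -0.001] -0.44184944056675757 F [-4.8  1.2 -1.4] [0.4  1.06 0.13]
ahead 0.09592096240691028 left -7.555816526043369e-05 [-0.21595618  0.4247661   0.07804565  2.08326671 -0.05445039  0.63645994
 -2.11362877]
```

Emit:
move_arm:
  series:
    - [0.07,0.14,0,0,0,-1]
    - [0.07,0.14,0,0,0,-1]
    - [0.07,0.14,0,0,0,-1]
    - [0,0,0,0,0,0]

```text
clock: 13.5
position: [0.489, 0.027, 0.0851]
ee_rot: [3.046, -0.768, -0.002]
force: [-4.2, 3.2, -2.5]
width: 0.113
```

```bash
python3 st.py
```

```text
13.5 [0.489  0.027  0.0851] [ 0.88  -0.474 -0.001] -0.49392773794766537 F [-4.2  3.2 -2.5] [0.57 1.05 0.18]
ahead 0.09597132692464758 left 2.753346364987863e-05 [-0.23472261  0.42770926  0.09208683  2.07867274 -0.06461971  0.6387099
 -2.16367328]
```

Emit:
move_arm:
  series:
    - [0.08,0.14,0,0,0,-1]
    - [0.08,0.14,0,0,0,-1]
    - [0.08,0.14,0,0,0,-1]
    - [0,0,0,0,0,0]

```text
clock: 13.9
position: [0.4912, 0.031, 0.085]
ee_rot: [3.025, -0.847, -0.002]
force: [-6.3, 1.4, -1.5]
width: 0.114
```

```bash
python3 l.py w7.png
```

```text
13.9 [0.4912 0.031  0.085 ] [ 0.854 -0.52  -0.001] -0.5462995403587596 F [-6.3  1.4 -1.5] [0.47 1.03 0.25]
ahead 0.09605487775026313 left 0.00045054656076996824 [-0.25309062  0.43120205  0.10650747  2.07359075 -0.07470484  0.64161003
 -2.21341693]
```

View pics/w7.png

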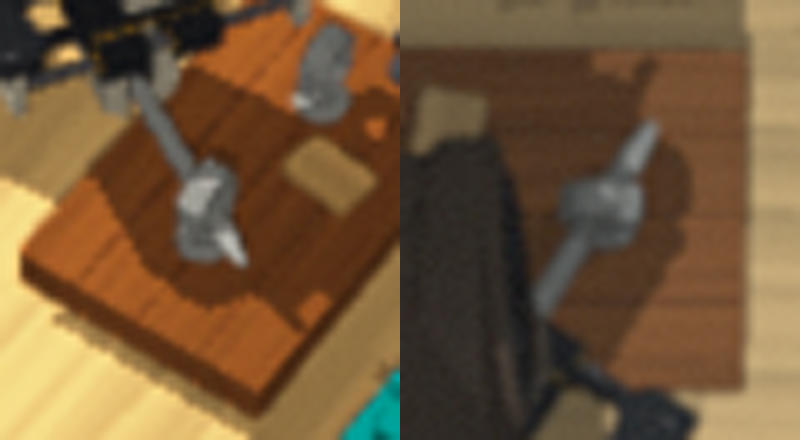

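The eye is nearly in line: in the right half the bar runs from (545,300) to (655,125) through the loop at (603,205). Moment is rising slowly, so I'll go a bit further.

Emit:
move_arm:
  series:
    - [0.09,0.14,0,0,0,-1]
    - [0.09,0.14,0,0,0,-1]
    - [0,0,0,0,0,0]

```text
clock: 14.3
position: [0.4926, 0.0335, 0.0849]
ee_rot: [3.009, -0.9, -0.003]
force: [-7.3, 0.5, -1.2]
width: 0.115
```

```bash
python3 st.py
```

```text
14.3 [0.4926 0.0335 0.0849] [ 0.836 -0.549 -0.002] -0.581339906916534 F [-7.3  0.5 -1.2] [0.21 1.24 0.28]
ahead 0.09612260844067057 left 0.0009765930023390781 [-0.26510617  0.43384075  0.11638685  2.06991911 -0.08130706  0.64411076
 -2.24638227]
```

Emit:
move_arm:
  series:
    - [0.09,0.14,0,0,0,-1]
    - [0.09,0.13,0,0,0,-1]
    - [0,0,0,0,0,0]

```text
clock: 14.6
position: [0.494, 0.0357, 0.0848]
ee_rot: [2.992, -0.953, -0.004]
force: [-7.1, -0.5, -1.9]
width: 0.114
```

```bash
python3 st.py
```

```text
14.6 [0.494  0.0357 0.0848] [ 0.816 -0.578 -0.002] -0.6164676855893507 F [-7.1 -0.5 -1.9] [-0.08  1.41  0.37]
ahead 0.09618920813058748 left 0.0017005311018708502 [-0.27685008  0.43655391  0.12640315  2.06633347 -0.08790673  0.64657704
 -2.27906962]
```

Emit:
move_arm:
  series:
    - [0.1,0.13,0,0,0,-1]
    - [0.1,0.13,0,0,0,-1]
    - [0,0,0,0,0,0]

```text
clock: 14.9
position: [0.4955, 0.0379, 0.0846]
ee_rot: [2.974, -1.004, -0.005]
force: [-8.5, -1.5, -1.5]
width: 0.113
```

```bash
python3 l.py w8.png; python3 -c "
import cv2,numpy as np
a=cv2.imread('pics/w8.png')
"
```

```text
14.9 [0.4955 0.0379 0.0846] [ 0.795 -0.606 -0.002] -0.6513789855534895 F [-8.5 -1.5 -1.5] [-0.47  1.7   0.39]
ahead 0.09623162497490809 left 0.002423981587289771 [-0.28828013  0.43952701  0.13633278  2.06237433 -0.09451962  0.64946681
 -2.31134836]
```

View pics/w8.png

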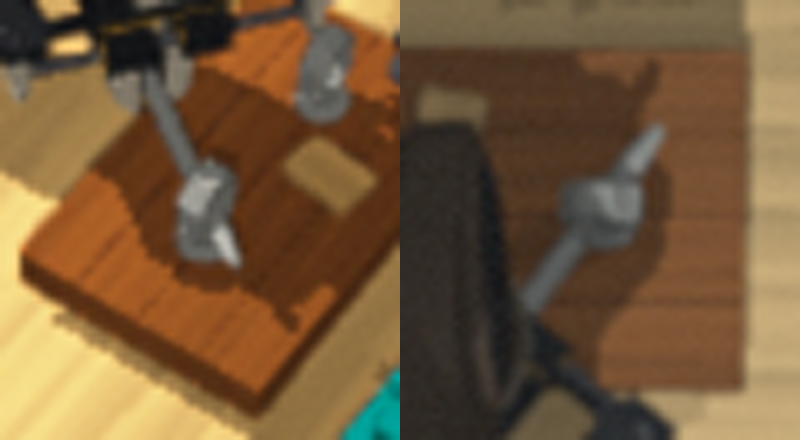

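The eye has not moved between the last two views while the moment kept rising, so it is on its stop. I'll swing back to the middle of the slack.

```bash
python3 rows.py -.651 .096 4 8
```

```text
[np.float64(-0.39), np.float64(-0.55), 0, 0, 0, 4.0], [np.float64(-0.35), np.float64(-0.57), 0, 0, 0, 4.0], [np.float64(-0.31), np.float64(-0.6), 0, 0, 0, 4.0], [np.float64(-0.27), np.float64(-0.62), 0, 0, 0, 4.0], [np.float64(-0.22), np.float64(-0.63), 0, 0, 0, 4.0], [np.float64(-0.18), np.float64(-0.65), 0, 0, 0, 4.0], [np.float64(-0.13), np.float64(-0.66), 0, 0, 0, 4.0], [np.float64(-0.09), np.float64(-0.66), 0, 0, 0, 4.0], -0.09249463936181455
```

Emit:
move_arm:
  series:
    - [-0.39,-0.55,0,0,0,4]
    - [-0.35,-0.57,0,0,0,4]
    - [-0.31,-0.6,0,0,0,4]
    - [-0.27,-0.62,0,0,0,4]
    - [-0.22,-0.63,0,0,0,4]
    - [-0.18,-0.65,0,0,0,4]
    - [0,0,0,0,0,0]

```text
clock: 15.7
position: [0.4814, 0.0016, 0.0857]
ee_rot: [-3.12, 0.365, -0.004]
force: [0.8, -0.2, -2.1]
width: 0.114
```

```bash
python3 st.py
python3 - <<'E'
from h import *
im,K,M=cam('top')
for o in outline_of('top','bar')[:2]:
    m=o['mask']; p=np.argwhere(m)[:,::-1]; W=back(K,M,p,.086)[:,:2]; c=W.mean(0); u,s,v=np.linalg.svd(W-c); print(o['p'],o['rect'],len(p),c,np.arctan2(v[0,1],v[0,0]))
E
```

```text
15.7 [0.4814 0.0016 0.0857] [ 0.973 -0.231  0.002] -0.23279570272242286 F [ 0.8 -0.2 -2.1] [ 0.18 -0.11  0.09]
ahead 0.0942523862621644 left 0.0017355648269387902 [-0.13159376  0.41508397  0.02184066  2.09599253 -0.01412026  0.62817938
 -1.90379502]
```

Emit:
move_arm:
  series:
    - [-0.13,-0.6,0,0,0,4]
    - [-0.09,-0.57,0,0,0,4]
    - [0,0,0,0,0,0]
    - [-1,0.05,0,0,0,0]
    - [-1,0.05,0,0,0,0]
    - [0,0,0,0,0,0]

```text
clock: 16.4
position: [0.4557, -0.0077, 0.085]
ee_rot: [3.138, -0.146, -0.003]
force: [-0.8, -0.3, -2.2]
width: 0.118
```

```bash
python3 st.py
```

```text
16.4 [ 0.4557 -0.0077  0.085 ] [ 0.996 -0.093 -0.002] -0.09323683104709762 F [-0.8 -0.3 -2.2] [0.02 0.01 0.01]
ahead 0.11827335553570363 left 0.00018121103105464553 [-0.08618957  0.38753457 -0.0179852   2.14922916  0.01166924  0.60706454
 -1.776473  ]
```

Emit:
move_arm:
  series:
    - [-1.2,0.08,0,0,0,0]
    - [-1.2,0.08,0,0,0,0]
    - [-1.2,0.08,0,0,0,0]
    - [-1.2,0.08,0,0,0,0]
    - [-1.2,0.08,0,0,0,0]
    - [0,0,0,0,0,0]
    - [0,0,0,0,0,0]

```text
clock: 17.1
position: [0.3982, -0.004, 0.0854]
ee_rot: [-3.138, 0.145, -0.001]
force: [0.1, 0.5, -1.3]
width: 0.114
```

```bash
python3 st.py
python3 - <<'E'
from h import *
a,K,M=cam('wrist'); np.savez('w9.npz',K=K,M=M); save('w9f.png',a)
b,K3,M3=cam('top'); save('t9.png',b)
q=proj(K3,M3,[.5735,.03,.1])[0].round().astype(int)
A=cv2.resize(a[0:220,180:400],(440,440),interpolation=2); B=cv2.resize(b[q[1]-35:q[1]+35,q[0]-28:q[0]+29],(358,440),interpolation=2); save('w9.png',np.hstack([A,B]))
E
```

```text
17.1 [ 0.3982 -0.004   0.0854] [ 0.996 -0.092  0.001] -0.09259712793417108 F [ 0.1  0.5 -1.3] [ 0.07 -0.04 -0.02]
ahead 0.1758841449891871 left 0.001759518404467109 [-0.10366094  0.31497946 -0.02520708  2.27982792  0.01511283  0.5462397
 -1.80393034]
```

View pics/w9.png

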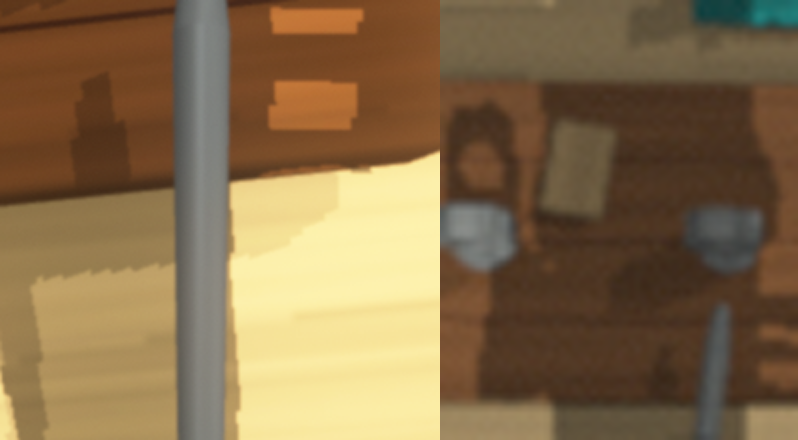

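Left: the bar is straight in the grip. Right: the tip is clear of the loop at (722,305), and both loop tops, (480,220) and (725,220), lie in line. I'll take the bar back to the rest.

Emit:
move_arm:
  series:
    - [0,0,4,0,0,0]
    - [0,0,4,0,0,0]
    - [0,0,4,0,0,0]
    - [0,0,3,0,0,0]
    - [0,0,0,0,0,0]

```text
clock: 17.7
position: [0.4008, -0.0039, 0.239]
ee_rot: [-3.137, 0.146, -0.012]
force: [0.7, 1.2, -3.0]
width: 0.117
```

Emit:
move_arm:
  series:
    - [1.3,-3.9,0,0,0,1.6]
    - [1.3,-3.9,0,0,0,1.6]
    - [1.3,-3.9,0,0,0,1.6]
    - [1.3,-3.9,0,0,0,1.6]
    - [1.3,-3.9,0,0,0,1.6]
    - [1.3,-3.9,0,0,0,1.6]
    - [1.3,-3.9,0,0,0,1.6]
    - [1.3,-3.9,0,0,0,1.7]

```text
clock: 18.5
position: [0.5022, -0.3177, 0.2336]
ee_rot: [-3.134, -0.21, 0.002]
force: [0.6, 0.3, -2.1]
width: 0.112
```

Emit:
move_arm:
  series:
    - [0,0,0,0,0,0]
    - [0,0,0,0,0,0]
    - [0,0,0,0,0,0]

```text
clock: 18.8
position: [0.5018, -0.315, 0.2341]
ee_rot: [-3.133, -0.209, 0.002]
force: [0.5, -0.0, -1.8]
width: 0.113
```

```bash
python3 st.py
python3 - <<'E'
from h import *
a,K,M=cam('wrist'); save('w10f.png',a); np.savez('w10.npz',K=K,M=M)
for o in outline_of('wrist','bar')[:2]:
    m=o['mask']; print(o['p'],o['rect'])
    for r in (10,25,60,100,150,200): 
        c=np.where(m[r])[0]; print(r,(c.min(),c.max()) if len(c) else None)
for o in outline_of('wrist','rest')[:2]: print(o['p'],o['rect'])
# predicted rest corners/bar line in this picture
y=.132;D=np.array([[np.cos(y),-np.sin(y)],[np.sin(y),np.cos(y)]])
for q in [(.085,.035),(.085,-.035),(-.085,.035),(-.085,-.035)]: print(q,proj(K,M,np.r_[D@q+[.5168,-.3167],.012]).round(1))
E
```

```text
18.8 [ 0.5018 -0.315   0.2341] [ 0.991  0.133 -0.001] 0.13314131089276324 F [ 0.5 -0.  -1.8] [ 0.03 -0.02 -0.  ]
ahead 0.1103807494977368 left 0.28433397573039126 [ 0.34819804  0.39200622  0.17008844  1.67954668 -0.07386666  1.07823365
 -0.89694484]
0.82 [263.7, 0.0, 31.8, 334.6]
10 (np.int64(266), np.int64(292))
25 (np.int64(266), np.int64(293))
60 (np.int64(266), np.int64(293))
100 (np.int64(267), np.int64(292))
150 (np.int64(267), np.int64(291))
200 (np.int64(269), np.int64(291))
0.93 [534.7, 216.8, 24.7, 46.3]
0.82 [253.0, 99.5, 60.0, 137.2]
(0.085, 0.035) [[252.9 100.1]]
(0.085, -0.035) [[312.7 100.2]]
(-0.085, 0.035) [[256.2 235. ]]
(-0.085, -0.035) [[308.3 235.1]]
```

Emit:
move_arm:
  series:
    - [0.12,-0.2,-4,0,0,0]
    - [0,0,-4,0,0,0]
    - [0,0,-4,0,0,0]
    - [0,0,-3,0,0,0]
    - [0,0,-1.5,0,0,0]
    - [0,0,-1,0,0,0]
    - [0,0,-0.8,0,0,0]
    - [0,0,-0.3,0,0,0]

```text
clock: 19.75
position: [0.5035, -0.3179, 0.0492]
ee_rot: [3.135, 0.209, 0.001]
force: [-0.0, -0.5, -2.2]
width: 0.113
```

Emit:
move_arm:
  series:
    - [0,0,0,0,0,0]
    - [0,0,0,0,0,0]
    - [0,0,0,0,0,0]

```text
clock: 20.05
position: [0.5037, -0.3183, 0.05]
ee_rot: [3.134, 0.208, 0.002]
force: [-0.1, 0.3, -2.6]
width: 0.112
```

Lower in small steps until contact.

Emit:
move_arm:
  series:
    - [0,0.08,-0.2,0,0,0]
    - [0,0,-0.15,0,0,0]
    - [0,0,0,0,0,0]
    - [0,0,0,0,0,0]

```text
clock: 20.45
position: [0.5034, -0.317, 0.046]
ee_rot: [-3.135, -0.208, -0.001]
force: [-0.6, 1.5, 3.7]
width: 0.108
```

```bash
python3 st.py
```

```text
20.45 [ 0.5034 -0.317   0.046 ] [0.991 0.132 0.   ] 0.13260593912016266 F [-0.6  1.5  3.7] [ 0.34  0.14 -0.03]
ahead 0.10893165250772069 left 0.28663614102580337 [ 0.38283165  0.61529748  0.12902132  1.84877137 -0.11819129  0.68466918
 -0.85809565]
```

Emit:
move_arm:
  series:
    - [0,0,0,0,0,0]
    - [0,0,0,0,0,0]
    - [0,0,0,0,0,0]
    - [0,0,0,0,0,0]
    - [0,0,0,0,0,0]
    - [0,0,0,0,0,0]
    - [0,0,0,0,0,0]
    - [0,0,0,0,0,0]
  grip: 0.6

```text
clock: 21.25
position: [0.5032, -0.3173, 0.0457]
ee_rot: [3.135, 0.208, 0.0]
force: [-0.1, 0.5, -0.7]
width: 0.596
```

Emit:
move_arm:
  series:
    - [0,0,1,0,0,0]
    - [0,0,3,0,0,0]
    - [0,0,4,0,0,0]
    - [0,0,4,0,0,0]
    - [0,0,4,0,0,0]
    - [0,0,4,0,0,0]
    - [0,0,0,0,0,0]
    - [0,0,0,0,0,0]

```text
clock: 22.05
position: [0.5036, -0.3175, 0.2473]
ee_rot: [3.133, 0.208, 0.004]
force: [-0.3, 0.2, -0.4]
width: 0.6
```

```bash
python3 st.py
python3 - <<'E'
from h import *
a,K,M=cam('wrist'); np.savez('w11.npz',K=K,M=M); save('w11f.png',a)
for t in ['bar','rest']:
    for o in outline_of('wrist',t)[:2]:
        m=o['mask']; print(t,o['p'],o['rect'])
        if t=='bar':
            P=np.argwhere(m)[:,::-1]; W=back(K,M,P,.046)[:,:2]-[.5168,-.3167]; y=.132; u=W@[np.cos(y),np.sin(y)]; v=W@[-np.sin(y),np.cos(y)]; print('rest coords',u.min(),u.max(),np.polyfit(u,v,1))
b,K3,M3=cam('top'); q=proj(K3,M3,[.5735,.03,.1])[0].round().astype(int)
for t in ['offcut','tape','eye']:
    for o in outline_of('top',t)[:1]: print(t,o['p'],o['rect'])
A=cv2.resize(a[20:300,170:390],(346,440),interpolation=2); B=cv2.resize(b[q[1]-30:q[1]+30,q[0]-30:q[0]+30],(440,440),interpolation=2); save('w11.png',np.hstack([A,B]))
E
```

```text
22.05 [ 0.5036 -0.3175  0.2473] [0.991 0.132 0.002] 0.13244031731247877 F [-0.3  0.2 -0.4] [ 0.01  0.02 -0.06]
ahead 0.10881115818007893 left 0.2871011161819975 [ 0.34587009  0.38280721  0.17645301  1.65935501 -0.07377521  1.10318672
 -0.89544701]
bar 0.92 [268.6, 61.3, 23.3, 210.6]
rest coords -0.12505688445116234 0.12511911235487133 [0.0010227  0.00147679]
rest 0.62 [252.6, 102.6, 57.0, 132.4]
rest 0.56 [209.8, 308.0, 41.9, 27.0]
offcut 0.42 [215.1, 174.3, 12.7, 18.2]
tape 0.75 [78.4, 189.8, 32.4, 34.6]
```

View pics/w11.png

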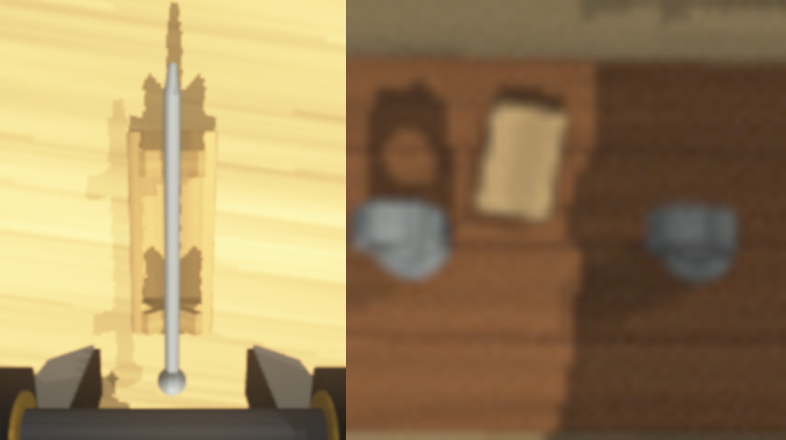

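Left: the bar lies across both notches and runs -125 to +125 mm about the rest's middle. Right: the tightened eye at (693,230) lies level with the tight one at (402,230), and the offcut is still in place. I'll hand it in.

```bash
python3 -c "
from h import *
print(workorder.sign_off())"
```

```text
the job is handed in; nothing more can be done
None
```

I tightened the far eye with the bar, put the bar back in its rest and handed the job in at about 22 s.

- **Eye:** I turned it clockwise to its hard stop. The resisting moment rose to about 0.8 N m by my estimate, and the eye did not move between the last two views under load. The final top view shows its loop in line with the tight eye. I judged that by eye and did not measure the final angle.
- **Swing in the loop:** the bar turned to about 0.55–0.6 rad from the board's x axis before the stop was clear, more than the 0.4 rad in the task. I took the rise in load and the still eye as the sign of the stop.
- **Bar:** it came out without catching and lies in both notches. In the last picture it spans -125 to +125 mm about the rest's middle, about 1.5 mm off the line I had estimated for the rest.
- **Other things:** the offcut and the tape look undisturbed. The network's outline of the offcut shifted by about 2–3 pixels, at low confidence (0.42), which I put down to the changed shadow. The largest wrist force I saw was about 9 N, but I read forces only at the end of each move.
- **Missed check:** the network did not find the eye in the last top picture, so the eye check rests on the picture and the load alone.

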